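Check a dry dish with the moisture meter

TASK

The square dish lying upside down on the clamp board is to be checked for dryness before it goes into the kiln. First slide the board's movable jaw by its black knob until the dish sits snugly between the jaw and the fixed stop; then draw the moisture meter out of the tool block and hold its sprung foot on the pencilled ring on the dish's sloping side, the meter square to that side and pressed lightly, with the foot about half-way in. Finish while still holding it there, and leave everything else on the table as it is.

Things in the scene. Friction and masses are not known exactly. Their poses are not given: they have to be found in the camera images.
- stop_face (a point): Middle of the cork face of the fixed stop, a wooden batten 200 mm long, 30 wide, 24 high, across one end of the plywood clamp board (200 x 360 mm, 18 mm thick, fixed to the bench). 30 mm above the bench. Its y axis runs level along the track from the jaw towards and into the stop; z up; x along the stop.
- jaw_knob (a point): Middle (half-way up) of the upright black knob, 28 mm across, 40 tall, that slides the jaw; 64 mm above the bench. It stands clear above an aluminium carriage (50 x 58 mm, top 33 mm above the bench), 50 mm behind the jaw's cork face (along -y of stop_face). The jaw is 120 mm long, its top 43 mm above the bench. Axes as stop_face.
- jaw (a joint): Slide of the movable jaw towards the fixed stop, in m: 0 fully open, 0.09 end of travel. Starts between 0 and 0.03, stays where it is left (about 5 N of friction). At 0.072 the jaw just closes on the dish with the dish against the fixed stop; the jaw pushes the loose dish along in front of it.
- dish: Square dry-clay dish, 160 mm square, upside down and loose on the clamp board, 5 to 14 mm short of the stop. Origin: centre of its underside, 18 mm above the bench; z up, y roughly towards the fixed stop. Upright rim 12 mm high, then four flat sides rising at 28 degrees to a 62 mm square 38 mm up, with a square foot ridge 5 mm high on that. About 0.75 kg, fragile.
- spot (a point): Centre of the pencilled ring (24 mm across) on the dish's sloping side that faces the fixed stop, at (-15, 55.5, 25) mm in the dish's frame, so 43 mm above the bench. Its z axis points straight out of the sloping side (28 degrees from vertical, leaning towards the stop).
- meter_center (a point): Centre of the moisture meter's handle: upright grey box 26 mm (its x) by 34 (its y) by 90 tall (its z, up), dark window on top. The tallest tool in the block; its handle rests on the block's top, so this point is 115 mm above the bench. Below it a neck 12 mm thick, 40 long, then the foot, its underside 103 mm below this point on the axis. 0.15 kg. Grasp across the 26 mm.
- foot (a joint): How far the meter's sprung foot is pressed in, in m: 0 out, 0.010 fully in (hard stop). The spring takes 0.75 N to start and 0.25 N per mm: 2 N half-way, 3.25 N fully in.
- foot_tip (a point): Centre of the underside of the meter's sprung round black foot, 14 mm across, 8 thick; inside the hole at the start, 12 mm above the bench. Axes as meter_center.
- tool_block: Wooden tool block, 70 mm (its x) by 220 (its y), 70 high, fixed to the bench, with three round holes 18 mm across, 64 deep, at y = -75, 0 and 75 mm. Origin: centre of its underside. Meter, loop tool (top 68 mm above the block) and stamp (top 52 above it) stand in the holes in any order.
- loop_tool: Wire loop tool with a wooden handle, standing in the tool block; leave it. Origin at the height of the block's top.
- stamp: Dark wooden stamp standing in the tool block; leave it. Origin at the height of the block's top.
- cup: Terracotta cup, 74 mm across, 75 mm tall, near the tool block; leave it. Origin: centre of its underside.
- rib: Flat wooden rib, 96 x 56 x 7 mm, near the tool block; leave it. Origin: centre of its underside.

How it is judged:
By the outcome, as a careful person would: the job done as asked, in the order asked, and still so for the second after the job is handed in, while the arm keeps its last pose, push and grip.
It also fails if it takes over 64 s, if anything falls off the work surface, if the arm or the gripper's body presses on something with over 40 N, if the wrist force passes 120 N, or if a joint passes its speed limit or range.

ROBOT

A 7-joint arm with a two-finger parallel gripper is mounted at the origin on the work surface. World frame = base frame: x ahead of the robot, y to its left, z up, the work surface at z = 0. Lengths are in m, angles in rad, forces in N, time in s.
With the tool pointing down it reaches from about 0.4 to 0.85 m from the base axis. Payload 10.4 kg.
Tool frame: the origin (TCP) lies midway between the tips of the shut fingers; the grasp point (between the pads) lies 19 mm behind it; x points along the fingers, y is the direction in which the jaws open and shut, and the axes are right-handed (so a half turn about x gives the same grasp; the last joint's range is limited). The gripper opens to 87 mm and grips with 3 to 60 N. Pads are 19 mm wide; open, the fingers measure 117 mm over their backs; the gripper's body (75 mm by 190 mm) begins 51 mm behind the grasp point.
Start: joints at [-1.323, 0.332, -0.065, 1.46, 0.022, 1.35, -0.088], TCP at [0.167, 0.602, 0.223] pointing down, gripper open.
Joint ranges: [-2.6, 2.6], [-0.5, 2.12], [-1.47, 1.34], [0.16, 2.42], [-1.27, 4.41], [0.06, 2.06], [-2.6, 2.6]. Speed limits (rad/s): [2.22, 2.22, 2.79, 2.79, 3.14, 3.14, 3.14].

INTERFACE

Orientations are given as a unit quaternion [x, y, z, w].
In Python, from bench import * gives the robot as it stands.
- The arm moves only by the shell command python3 -m inch 'ROWS' [FORCE]. ROWS is JSON, a list that holds one entry, the list of rows, each a list of 7 numbers: the shift along the world's x, y, z each as a share of 120 mm, from -1 to 1, then the turn, a rotation vector about the world's x, y, z each as a share of 2 pi rad, from -1 to 1, then the closure, from 0 (fully open) to 1 (shut). A call has 1 to 10 rows; each row is the pose to reach, as a shift and turn from the pose commanded when the call began, turning the shorter way round; what a row does not reach only later rows make up. A row lasts 1/10 s, in which the tool goes at most 50 mm and 8.59 degrees, less where a joint would pass 70% of its speed; a pose out of reach is approached as far as the arm can. A call with a number of a shift or a turn outside -1 to 1 is refused whole. A call with a gripper value outside its range is refused whole. The fingers move at their own pace and stop on an object; FORCE is the grip in N (left out, the last holds). Time passes only in rows, so rows that repeat a pose let the fingers close. It gives the time, the measured TCP pose, the force and the opening at its end, in the units of the state.
- read_state(): the state, without advancing time (a new reading comes with each control period).
- camera(name): name is "side" or "top" or "wrist"; returns the picture (384x512x3 uint8, red, green, blue); there is no depth.
- get_calibration(name): a dict with "fx", "fy", "cx", "cy" (pixels), "xyz" and "attitude" of the camera in the world. Camera axes: x right, y up, looking along -z (the intrinsics and any distortion apply to the point x, -y, -z); pixel columns grow to the right and rows downward; lengths in m; the calibration is good to about 2 mm. A picture is of the moment at which its call begins: read the wrist's pose just before it. get_calibration takes no time and is no camera call; for the wrist camera it gives the pose at the moment of the call.
- close_job(): hands the job in, once; it reports no verdict.
The state is a dict: "time": time; "joint_positions": joint angles; "joint_vel": joint speeds; "joint_torque": joint torques, N m; "ee_pos": TCP position; "eef_rot": TCP orientation; "ft_force": force on the tool from outside, world axes, zero at the start; "torque": the same for the moment, N m; "width": finger opening in m.
Only numpy, scipy, OpenCV 4.12 (cv2) and the standard library are available. Lean on these libraries where they do the work, as an engineer would, in place of code of your own. Each camera call takes 0.05 s, during which the arm holds its last target.

## Working session

There is one attempt and no reset: what is moved stays moved. The work goes in short steps, Python scripts to look and compute and a shell command to move; the robot and the scene stay as the last step left them, time stands still between calls to the robot, and variables do not carry over. Pictures are saved under pics/ and viewed, and the job is handed in when it is done.

```bash
ls; mkdir -p pics; python3 - <<'E'
from bench import *
import cv2
print(read_state())
for n in ("side","top","wrist"):
    print(n,get_calibration(n))
    cv2.imwrite(f"pics/{n}0.png",camera(n)[:,:,::-1])
E
```

```text
pics
{'time': 0.0, 'joint_positions': array([-1.32259499,  0.33287274, -0.06471468,  1.46096874,  0.02156669,
        1.3499111 , -0.08849249]), 'joint_vel': array([ 7.53569533e-04,  8.50786961e-04,  1.15595841e-03,  7.89206048e-04,
       -5.98455543e-05, -9.58964162e-05, -5.01292327e-04]), 'joint_torque': array([ 2.57849852e-04, -6.23254824e+01,  2.45334639e-02, -3.89904070e+01,
       -6.13957574e-02,  3.97933682e-02,  1.14402501e-04]), 'ee_pos': array([0.16706855, 0.60183503, 0.22174034]), 'eef_rot': array([ 0.09492293,  0.70069496, -0.09595296,  0.70057779]), 'ft_force': array([-0.23045291, -0.88764538, -0.55219083]), 'torque': array([-0.02094103,  0.01957856,  0.0028769 ]), 'width': 0.08694610695867454}
side {'fx': 408.9324794693397, 'fy': 408.9324794693397, 'cx': 261.5706470139932, 'cy': 189.00054803016255, 'xyz': array([ 0.0676001 , -0.63540592,  0.53877417]), 'attitude': array([ 0.46069792, -0.16143721, -0.26774042,  0.83066872])}
top {'fx': 446.051049204625, 'fy': 446.051049204625, 'cx': 252.9068310671805, 'cy': 195.04231498071556, 'xyz': array([ 0.45564844, -0.02945849,  1.33898419]), 'attitude': array([ 0.0175595 , -0.02276751, -0.70680731,  0.70682157])}
wrist {'fx': 277.95657622744653, 'fy': 277.95657622744653, 'cx': 255.296205755293, 'cy': 189.87192471219464, 'xyz': array([0.10256508, 0.61906269, 0.38320018]), 'attitude': array([-0.10002061, -0.0749477 ,  0.60048978,  0.78980424])}
```

View pics/top0.png

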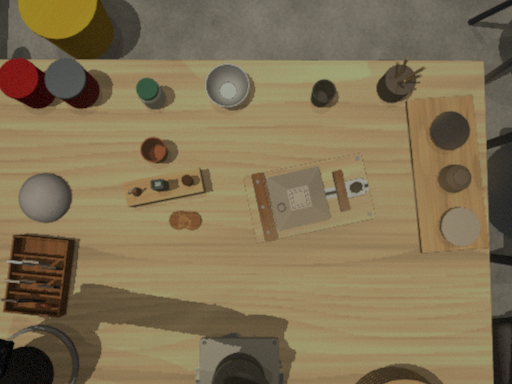

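View pics/side0.png

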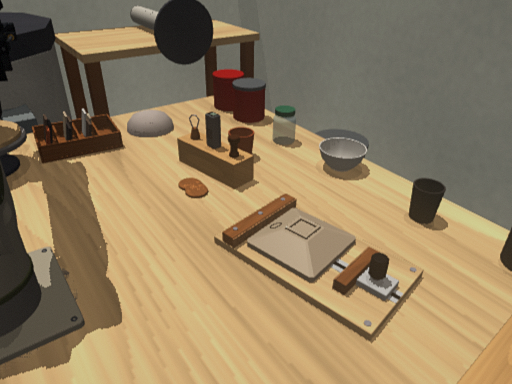

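View pics/wrist0.png

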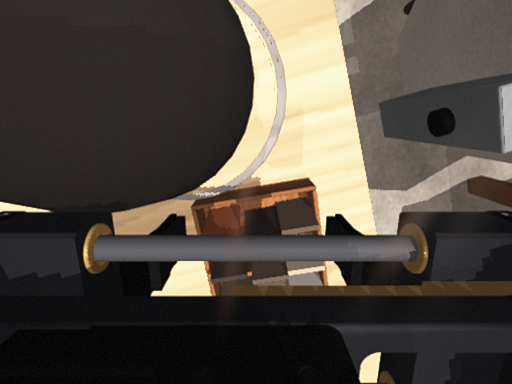

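The top view has image up as +x and left as +y. The board is around (310,197), with the stop at (263,206) and the knob at (355,187). The tool block is at (165,188), with the meter in its middle hole at (159,184). In the side view the meter is at (213,130) and the knob at (379,267).

```bash
cat > h.py <<'E'
from bench import *
import cv2, numpy as np
from scipy.spatial.transform import Rotation as R
def K(c): return np.array([[c['fx'],0,c['cx']],[0,c['fy'],c['cy']],[0,0,1]])
def ray(c,u,v):
    d=np.array([(u-c['cx'])/c['fx'],-(v-c['cy'])/c['fy'],-1.]); d=R.from_quat(c['attitude']).apply(d)
    return np.array(c['xyz']),d/np.linalg.norm(d)
def onz(c,u,v,z):
    o,d=ray(c,u,v); return o+d*(z-o[2])/d[2]
def proj(c,p):
    q=R.from_quat(c['attitude']).inv().apply(np.asarray(p)-c['xyz']); return np.array([c['cx']-c['fx']*q[0]/q[2], c['cy']+c['fy']*q[1]/q[2]])
def tri(*rs):
    A=np.zeros((3,3));b=np.zeros(3)
    for o,d in rs:
        P=np.eye(3)-np.outer(d,d);A+=P;b+=P@o
    p=np.linalg.solve(A,b); return p,[np.linalg.norm(np.cross(p-o,d)) for o,d in rs]
E
python3 - <<'E'
from h import *
a=cv2.imread('pics/top0.png')
print(get_calibration('top').keys())
cv2.imwrite('pics/t0a.png',cv2.resize(a[145:250,235:385],None,fx=5,fy=5,interpolation=cv2.INTER_CUBIC))
cv2.imwrite('pics/t0b.png',cv2.resize(a[130:240,115:215],None,fx=5,fy=5,interpolation=cv2.INTER_CUBIC))
s=cv2.imread('pics/side0.png')
cv2.imwrite('pics/s0a.png',cv2.resize(s[185:330,210:430],None,fx=3.5,fy=3.5,interpolation=cv2.INTER_CUBIC))
cv2.imwrite('pics/s0b.png',cv2.resize(s[100:200,165:265],None,fx=5,fy=5,interpolation=cv2.INTER_CUBIC))
E
```

```text
dict_keys(['fx', 'fy', 'cx', 'cy', 'xyz', 'attitude'])
```

View pics/t0a.png

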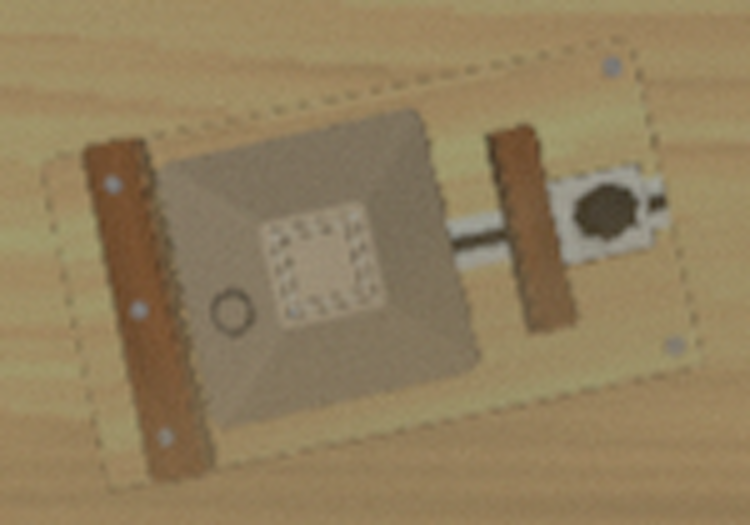

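View pics/t0b.png

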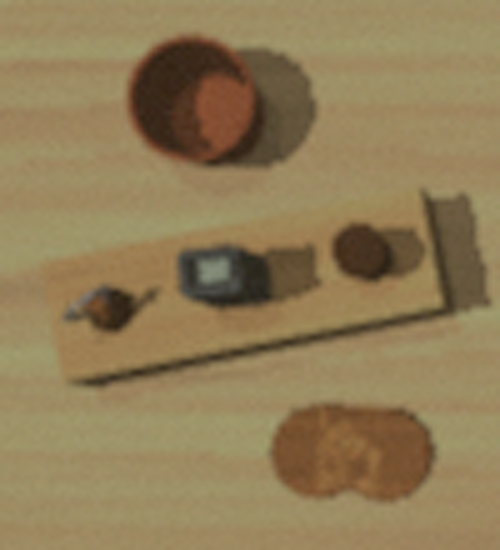

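View pics/s0a.png

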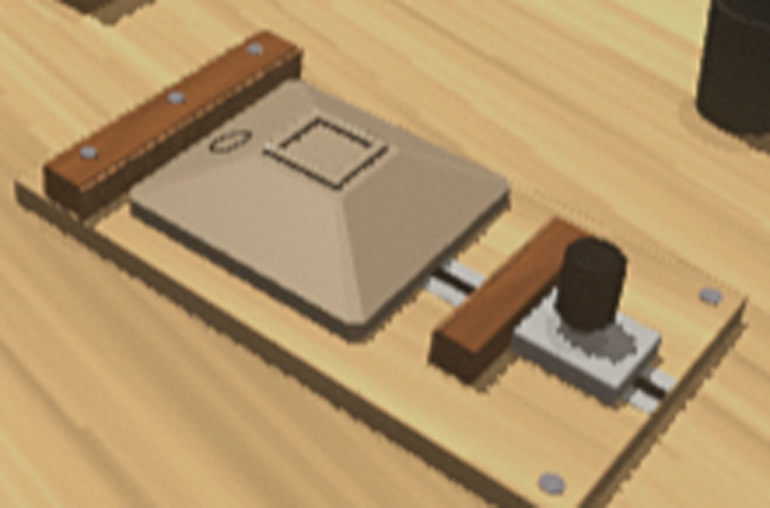

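View pics/s0b.png

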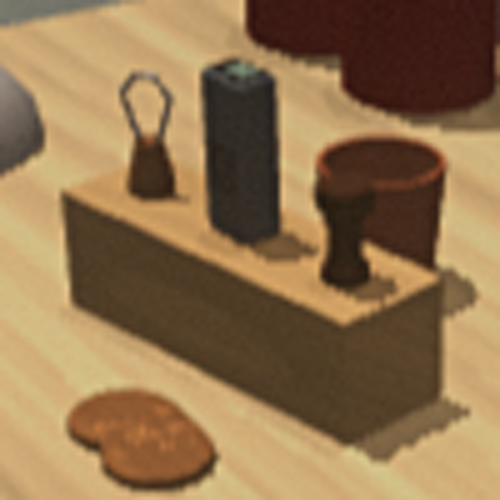

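```bash
python3 - <<'E'
from h import *
T=get_calibration('top');S=get_calibration('side')
def ta(x,y):return (235+(x+.5)/5-.5,145+(y+.5)/5-.5)
def tb(x,y):return (115+(x+.5)/5-.5,130+(y+.5)/5-.5)
def sa(x,y):return (210+(x+.5)/3.5-.5,185+(y+.5)/3.5-.5)
def sb(x,y):return (165+(x+.5)/5-.5,100+(y+.5)/5-.5)
np.set_printoptions(precision=4,suppress=True)
def t2(n,a,b): print(n,*tri(ray(T,*a),ray(S,*b)))
t2('knob',ta(605,210),sa(591,283))
t2('screw1',ta(112,184),sa(256,48))
t2('screw2',ta(139,310),sa(177,97))
t2('screw3',ta(165,437),sa(89,152))
t2('bolt far',ta(612,67),sa(711,296))
t2('bolt near',ta(674,345),sa(552,484))
t2('ring',ta(233,312),sa(231,140))
t2('window',tb(212,272),sb(240,70))
t2('stamp top',tb(358,250),sb(343,190))
for n,p,z in [('bc1',ta(45,157),.018),('bc2',ta(625,38),.018),('bc3',ta(700,360),.018),('bc4',ta(105,490),.018),('s1',ta(85,145),.042),('s2',ta(145,138),.042),('s3',ta(213,470),.042),('s4',ta(150,480),.042),('j1',ta(488,133),.043),('j2',ta(533,126),.043),('j3',ta(577,324),.043),('j4',ta(530,332),.043)]:
    print(n,onz(T,*p,z))
for n,p in [('b1',tb(48,265)),('b2',tb(425,190)),('b3',tb(448,308)),('b4',tb(72,382))]: print(n,onz(T,*p,.07))
E
```

```text
knob [ 0.5529 -0.334   0.0627] [np.float64(4.633107164640183e-05), np.float64(4.6331071646453995e-05)]
screw1 [ 0.57   -0.0513  0.0433] [np.float64(0.000624114355822085), np.float64(0.0006241143558221937)]
screw2 [ 0.4963 -0.0668  0.0432] [np.float64(0.00037583078680946145), np.float64(0.000375830786809348)]
screw3 [ 0.4228 -0.0818  0.0427] [np.float64(0.000462044187606379), np.float64(0.00046204418760645115)]
bolt far [ 0.6419 -0.3499  0.019 ] [np.float64(0.00018812446648303286), np.float64(0.00018812446648297813)]
bolt near [ 0.4762 -0.3846  0.0185] [np.float64(0.0002213349953861884), np.float64(0.00022133499538604776)]
ring [ 0.4951 -0.1213  0.0447] [np.float64(0.00033351040014942284), np.float64(0.00033351040014927084)]
window [0.5524 0.2154 0.1605] [np.float64(0.00033033889168046184), np.float64(0.0003303388916806199)]
stamp top [0.5677 0.1447 0.1179] [np.float64(0.00012839658751990257), np.float64(0.0001283965875198137)]
bc1 [ 0.5878 -0.0115  0.018 ]
bc2 [ 0.6594 -0.358   0.018 ]
bc3 [ 0.4672 -0.3999  0.018 ]
bc4 [ 0.3906 -0.0471  0.018 ]
s1 [ 0.5924 -0.0352  0.042 ]
s2 [ 0.5966 -0.0703  0.042 ]
s3 [ 0.4033 -0.1094  0.042 ]
s4 [ 0.3976 -0.0729  0.042 ]
j1 [ 0.5995 -0.2708  0.043 ]
j2 [ 0.6036 -0.2972  0.043 ]
j3 [ 0.4879 -0.3215  0.043 ]
j4 [ 0.4832 -0.2941  0.043 ]
b1 [0.5635 0.3278 0.07  ]
b2 [0.6066 0.1135 0.07  ]
b3 [0.539  0.0999 0.07  ]
b4 [0.4969 0.3131 0.07  ]
```

```bash
python3 - <<'E'
from h import *
np.set_printoptions(precision=4,suppress=True)
M=R.from_quat(read_state()['eef_rot']).as_matrix(); print(M)
yo=np.array([-.203,.979,0]);xo=np.array([.979,.203,0])
for s in(1,-1):
    y=s*xo/np.linalg.norm(xo);x=np.array([0,0,-1.]);D=np.c_[x,y,np.cross(x,y)]
    rv=R.from_matrix(D@M.T).as_rotvec();print(rv/2/np.pi, np.degrees(rv))
E
```

```text
[[-0.0002  0.2675  0.9636]
 [-0.001   0.9636 -0.2675]
 [-1.     -0.0011  0.0001]]
[ 0.0001 -0.0001 -0.1744] [  0.0467  -0.0438 -62.7711]
[0.0001 0.0001 0.3256] [  0.0499   0.0532 117.2289]
```

```bash
python3 -m inch '[[[1,-1,0,0,0,-0.087,0],[1,-1,0,0,0,-0.087,0],[1,-1,0,0,0,-0.087,0],[1,-1,0,0,0,-0.087,0]]]' 30
python3 -m inch '[[[1,-1,0,0,0,-0.0874,0],[1,-1,0,0,0,-0.0874,0],[1,-1,0,0,0,-0.0874,0],[1,-1,0,0,0,-0.0874,0]]]'
python3 -m inch '[[[0.5,-1,0,0,0,0,0],[0.5,-1,0,0,0,0,0],[0.5,-1,0,0,0,0,0]]]'
```

```text
time: 0.55
ee_pos: [0.2916, 0.4782, 0.2227]
eef_rot: [0.285, 0.647, -0.285, 0.648]
ft_force: [0.6, 0.5, 0.6]
width: 0.087
time: 0.95
ee_pos: [0.4109, 0.3576, 0.2227]
eef_rot: [0.45, 0.545, -0.45, 0.546]
ft_force: [-0.3, 0.5, -0.1]
width: 0.0869
time: 1.25
ee_pos: [0.4685, 0.2386, 0.2226]
eef_rot: [0.447, 0.547, -0.447, 0.548]
ft_force: [0.5, 0.0, -0.1]
width: 0.087
```

```bash
python3 - <<'E'
from h import *
import json
c=get_calibration('wrist');im=camera('wrist');cv2.imwrite('pics/w1.png',im[:,:,::-1])
json.dump({k:np.asarray(v).tolist() for k,v in c.items()},open('w1.json','w'))
E
python3 -m inch '[[[0.3,-1,0,0,0,0,0],[0.3,-1,0,0,0,0,0],[0.3,-1,0,0,0,0,0]]]'
python3 -m inch '[[[0.3,-1,0,0,0,0,0],[0.3,-1,0,0,0,0,0],[0.3,-1,0,0,0,0,0]]]'
python3 - <<'E'
from h import *
import json
c=get_calibration('wrist');im=camera('wrist');cv2.imwrite('pics/w2.png',im[:,:,::-1])
json.dump({k:np.asarray(v).tolist() for k,v in c.items()},open('w2.json','w'))
E
```

```text
time: 1.6
ee_pos: [0.5039, 0.1179, 0.2227]
eef_rot: [0.447, 0.547, -0.448, 0.548]
ft_force: [0.2, -0.3, 0.1]
width: 0.0868
time: 1.9
ee_pos: [0.5396, -0.0023, 0.2228]
eef_rot: [0.447, 0.547, -0.448, 0.548]
ft_force: [0.5, 0.3, 0.7]
width: 0.0868
```

View pics/w1.png

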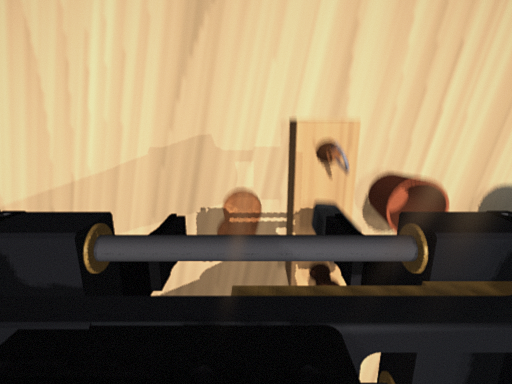

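View pics/w2.png

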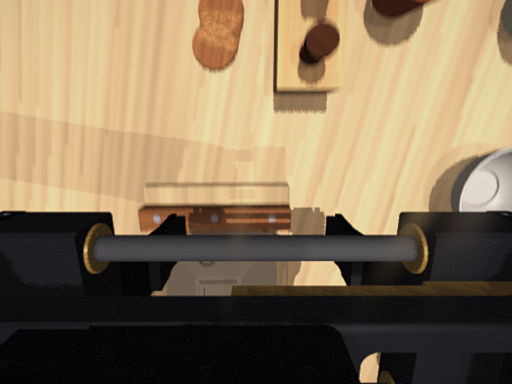

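w1 shows the block edge at column 292, parallel to the tool. The meter is hidden behind the rod. w2 shows the stop at row 216, level in the picture, with screws at (215,218) and (271,218). So the tool yaw matches both the block and the stop.

```bash
python3 -m inch '[[[0.05,-1,0,0,0,0,0],[0.05,-1,0,0,0,0,0],[0.05,-1,0,0,0,0,0]]]'
python3 -m inch '[[[0.06,-1,0,0,0,0,0],[0.06,-1,0,0,0,0,0],[0.06,-1,0,0,0,0,0]]]'
python3 -m inch '[[[0,-0.767,0,0,0,0,0],[0,-0.767,0,0,0,0,0],[0,-0.767,0,0,0,0,0],[0,-0.767,0,0,0,0,0]]]'
python3 - <<'E'
from h import *
import json
c=get_calibration('wrist');im=camera('wrist');cv2.imwrite('pics/w3.png',im[:,:,::-1])
json.dump({k:np.asarray(v).tolist() for k,v in c.items()},open('w3.json','w'))
print(read_state()['ee_pos'])
E
```

```text
time: 2.25
ee_pos: [0.5445, -0.1225, 0.2227]
eef_rot: [0.447, 0.547, -0.448, 0.548]
ft_force: [0.2, -0.2, 0.3]
width: 0.0871
time: 2.55
ee_pos: [0.5512, -0.2424, 0.2225]
eef_rot: [0.447, 0.547, -0.448, 0.548]
ft_force: [-1.3, 0.3, 0.2]
width: 0.0868
time: 2.95
ee_pos: [0.552, -0.3303, 0.2219]
eef_rot: [0.447, 0.548, -0.447, 0.548]
ft_force: [-0.4, 0.9, 0.4]
width: 0.0867
[ 0.55268279 -0.32888391  0.22205226]
```

View pics/w3.png

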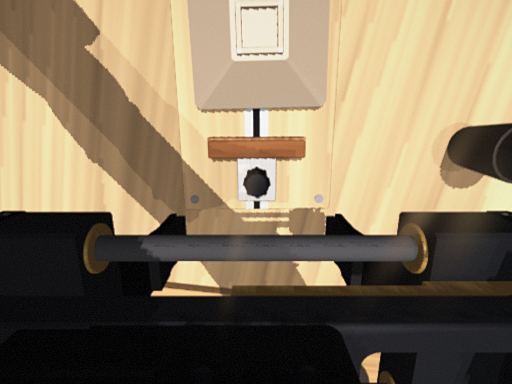

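```bash
python3 - <<'E'
from h import *
import json
np.set_printoptions(precision=4,suppress=True)
c=json.load(open('w3.json'))
print(onz(c,256,183,.084), onz(c,256,183,.064))
for p,z in (((208,158),.043),((306,158),.043),((195,199),.018),((319,199),.018),((197,108),.024),((324,108),.024)): print(p,onz(c,*p,z))
print(proj(c,[.5529,-.334,.064]),proj(c,[.6419,-.3499,.0185]),proj(c,[.4762,-.3846,.0185]),read_state()['ee_pos'],c['xyz'])
for i in range(3): print(read_state()['ee_pos'])
E
```

```text
[ 0.5533 -0.3327  0.084 ] [ 0.5542 -0.3372  0.064 ]
(208, 158) [ 0.4911 -0.3229  0.043 ]
(306, 158) [ 0.609  -0.2987  0.043 ]
(195, 199) [ 0.4792 -0.3863  0.018 ]
(319, 199) [ 0.6454 -0.3522  0.018 ]
(197, 108) [ 0.4652 -0.2674  0.024 ]
(324, 108) [ 0.6196 -0.2357  0.024 ]
[255.4356 180.1989] [317.0502 197.0411] [192.9494 197.5143] [ 0.5527 -0.3289  0.2221] [0.5390010355172009, -0.2654150327662305, 0.38333391787986093]
[ 0.5527 -0.3289  0.2221]
[ 0.5527 -0.3289  0.2221]
[ 0.5527 -0.3289  0.2221]
```

```bash
python3 -m inch '[[[0,0,-0.8,0,0,0,0],[0,0,-0.8,0,0,0,0],[0,0,-0.8,0,0,0,0],[0,0,-0.8,0,0,0,0]]]'; python3 - <<'E'
from h import *
print(read_state()['ee_pos'],R.from_quat(read_state()['eef_rot']).as_matrix()[:,1])
cv2.imwrite('pics/s2.png',cv2.resize(camera('side')[:,:,::-1],None,fx=1.5,fy=1.5))
E
```

```text
time: 3.4
ee_pos: [0.553, -0.3284, 0.1275]
eef_rot: [0.446, 0.549, -0.446, 0.549]
ft_force: [0.1, -0.7, 0.2]
width: 0.0869
[ 0.55300882 -0.32844485  0.12748943] [ 9.78853529e-01  2.04562305e-01 -1.78998800e-04]
```

View pics/s2.png

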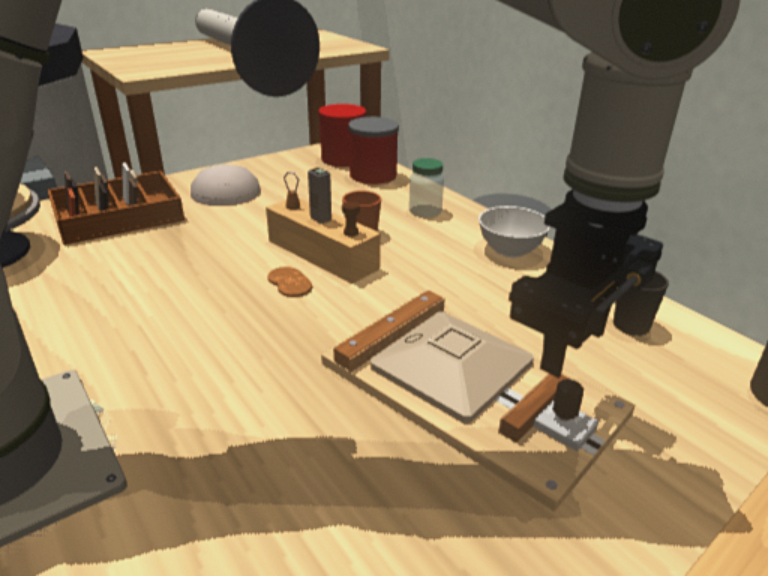

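The fingers are above the jaw and knob, and the TCP is about 5 mm off in y, so I'll correct that on the way down.

```bash
python3 -m inch '[[[0.005,-0.047,0,0,0,0,0],[0.005,-0.047,0,0,0,0,0],[0.005,-0.047,-0.66,0,0,0,0],[0.005,-0.047,-0.66,0,0,0,0],[0.005,-0.047,-0.66,0,0,0,0]]]'
```

```text
time: 3.95
ee_pos: [0.5512, -0.3342, 0.0444]
eef_rot: [0.446, 0.55, -0.447, 0.547]
ft_force: [-0.7, 0.9, 0.5]
width: 0.0871
```

```bash
python3 -m inch '[[[0.01,0,0.03,0,0,0,0.3],[0.01,0,0.03,0,0,0,0.6],[0.01,0,0.03,0,0,0,1],[0.01,0,0.03,0,0,0,1],[0.01,0,0.03,0,0,0,1],[0.01,0,0.03,0,0,0,1]]]' 35
```

```text
time: 4.55
ee_pos: [0.5543, -0.3354, 0.0512]
eef_rot: [0.446, 0.548, -0.446, 0.548]
ft_force: [0.3, 0.0, -1.0]
width: 0.0469
```

```bash
python3 -m inch '[[[0,0,0,0,0,0,1],[0,0,0,0,0,0,1]]]' ; python3 -c "
from h import *
cv2.imwrite('pics/w4.png',camera('wrist')[:,:,::-1])"
```

```text
time: 4.75
ee_pos: [0.5541, -0.3354, 0.0509]
eef_rot: [0.446, 0.548, -0.446, 0.548]
ft_force: [-0.1, -0.0, 0.9]
width: 0.0306
```

View pics/w4.png

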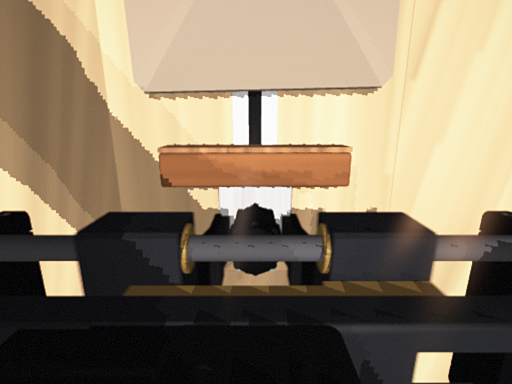

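```bash
python3 -m inch '[[[0,0,0,0,0,0,1],[0,0,0,0,0,0,1],[0,0,0,0,0,0,1]]]'
python3 -m inch '[[[-0.0085,0.041,0,0,0,0,1],[-0.017,0.082,0,0,0,0,1],[-0.0254,0.1224,0,0,0,0,1],[-0.034,0.163,0,0,0,0,1],[-0.042,0.204,0,0,0,0,1]]]'; python3 -c "
from h import *
cv2.imwrite('pics/w5.png',camera('wrist')[:,:,::-1])"
```

```text
time: 5.1
ee_pos: [0.5539, -0.3354, 0.0509]
eef_rot: [0.446, 0.548, -0.446, 0.548]
ft_force: [-1.5, 0.2, 0.3]
width: 0.0269
time: 5.6
ee_pos: [0.549, -0.312, 0.0509]
eef_rot: [0.446, 0.548, -0.447, 0.549]
ft_force: [0.3, -4.8, -3.6]
width: 0.0272
```

View pics/w5.png

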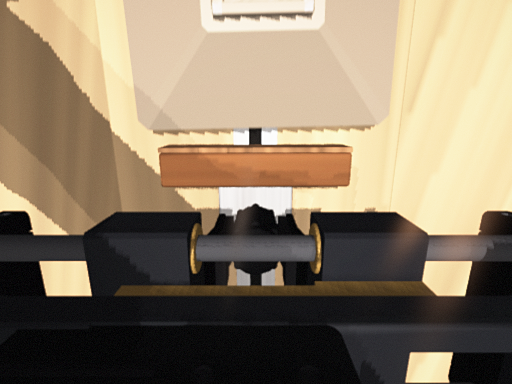

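```bash
python3 -m inch '[[[-0.005,0.0245,0,0,0,0,1],[-0.01,0.049,0,0,0,0,1],[-0.015,0.0735,0,0,0,0,1],[-0.02,0.098,0,0,0,0,1]]]'
python3 -m inch '[[[-0.004,0.02,0,0,0,0,1],[-0.008,0.04,0,0,0,0,1]]]';  python3 -c "
from h import *
cv2.imwrite('pics/w6.png',camera('wrist')[:,:,::-1])
cv2.imwrite('pics/t6.png',cv2.resize(camera('top')[145:250,235:385,::-1],None,fx=5,fy=5,interpolation=2))"
```

```text
time: 6.05
ee_pos: [0.5467, -0.3009, 0.051]
eef_rot: [0.446, 0.547, -0.447, 0.549]
ft_force: [2.6, -10.4, -7.1]
width: 0.0272
time: 6.25
ee_pos: [0.5458, -0.2966, 0.051]
eef_rot: [0.446, 0.547, -0.448, 0.549]
ft_force: [2.8, -10.3, -6.4]
width: 0.0272
```

View pics/w6.png

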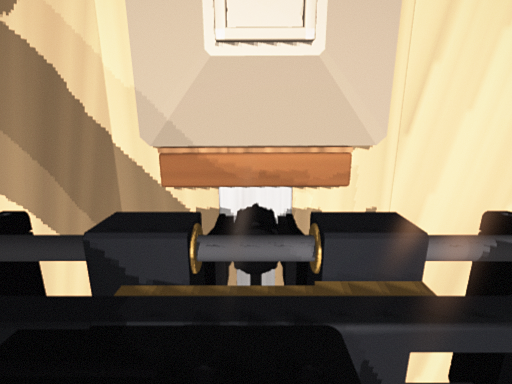

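View pics/t6.png

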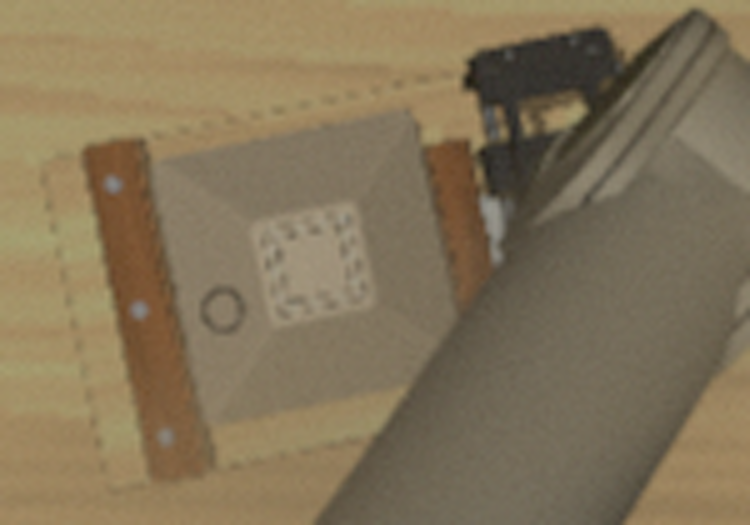

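The jaw has met the dish and is pushing it at about 10 N. The dish is close to the stop, so I'll go on in small steps and watch the force.

```bash
for i in 1; do python3 -m inch '[[[-0.0025,0.0122,0,0,0,0,1],[-0.005,0.0245,0,0,0,0,1]]]'; done
python3 -m inch '[[[-0.0017,0.0082,0,0,0,0,1],[-0.0017,0.0082,0,0,0,0,1]]]'; python3 -m inch '[[[-0.0017,0.0082,0,0,0,0,1],[-0.0017,0.0082,0,0,0,0,1]]]'
```

```text
time: 6.55
ee_pos: [0.5452, -0.2938, 0.051]
eef_rot: [0.446, 0.547, -0.448, 0.549]
ft_force: [3.3, -10.3, -6.0]
width: 0.0271
time: 6.75
ee_pos: [0.5451, -0.2932, 0.051]
eef_rot: [0.446, 0.547, -0.448, 0.549]
ft_force: [3.8, -11.4, -7.8]
width: 0.0269
time: 6.95
ee_pos: [0.545, -0.2932, 0.051]
eef_rot: [0.446, 0.546, -0.448, 0.55]
ft_force: [6.2, -15.6, -11.5]
width: 0.0269
```

```bash
python3 -m inch '[[[-0.001,0.0045,0,0,0,0,1],[-0.001,0.0045,0,0,0,0,1]]]'; python3 -c "
from h import *
a=camera('side')[185:330,210:430,::-1]
cv2.imwrite('pics/s7.png',cv2.resize(a,None,fx=3.5,fy=3.5,interpolation=2))
a=camera('top')[:,:,::-1];cv2.imwrite('pics/t7full.png',a)
cv2.imwrite('pics/t7.png',cv2.resize(a[145:250,235:385],None,fx=5,fy=5,interpolation=2))"
```

```text
time: 7.15
ee_pos: [0.5451, -0.2932, 0.0511]
eef_rot: [0.446, 0.546, -0.448, 0.55]
ft_force: [7.0, -17.5, -13.8]
width: 0.0269
```

View pics/s7.png

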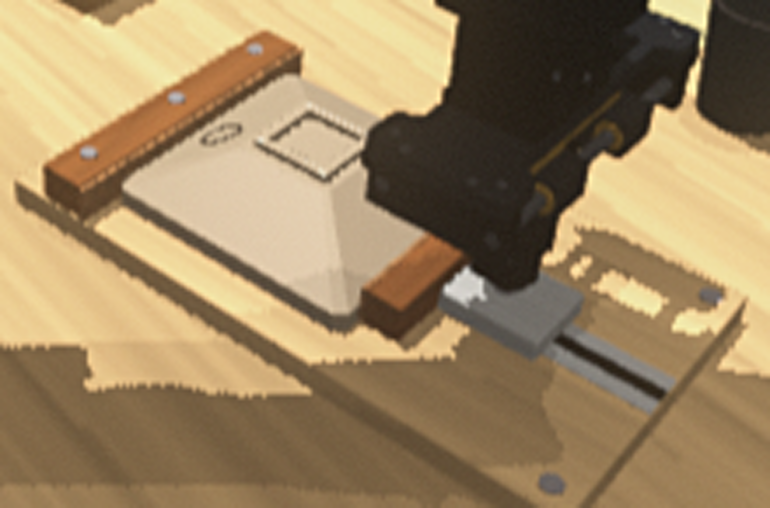

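View pics/t7.png

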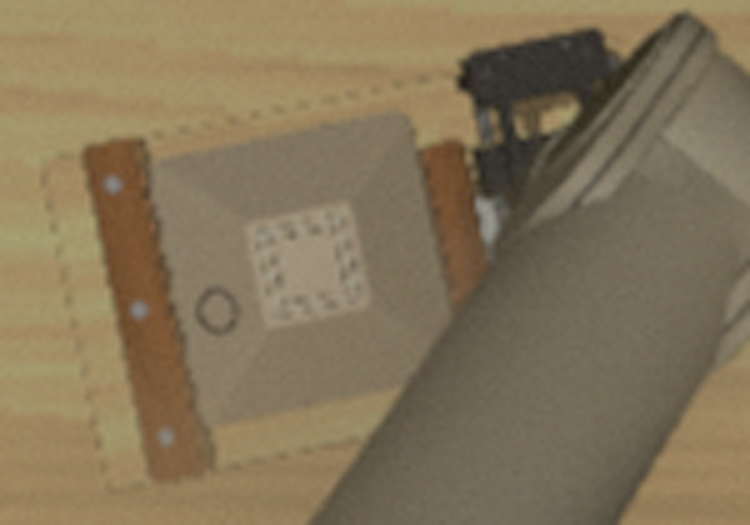

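The dish is against the stop: the force rises to 17 N with no more motion. I'll ease the push, then open.

```bash
python3 -m inch '[[[0.002,-0.009,0,0,0,0,1],[0.002,-0.009,0,0,0,0,0.3],[0.002,-0.009,0,0,0,0,0],[0.002,-0.009,0,0,0,0,0],[0.002,-0.009,0,0,0,0,0],[0.002,-0.009,0,0,0,0,0]]]'
```

```text
time: 7.85
ee_pos: [0.545, -0.2897, 0.051]
eef_rot: [0.446, 0.548, -0.446, 0.548]
ft_force: [-0.0, -0.3, -1.1]
width: 0.0595
```

```bash
python3 -m inch '[[[0,0,0,0,0,0,0],[0,0,0.4,0,0,0,0],[0,0,0.8,0,0,0,0],[0,0,1,0,0,0,0]]]'
python3 -m inch '[[[0,0.4,0.5,0,0,0,0],[0,0.8,0.6,0,0,0,0],[0,0.8,0.6,0,0,0,0]]]'
python3 -c "
from h import *
import json
c=get_calibration('wrist');im=camera('wrist');cv2.imwrite('pics/w8.png',im[:,:,::-1])
json.dump({k:np.asarray(v).tolist() for k,v in c.items()},open('w8.json','w'))
a=camera('side')[185:330,210:430,::-1]
cv2.imwrite('pics/s8.png',cv2.resize(a,None,fx=3.5,fy=3.5,interpolation=2))
"
```

```text
time: 8.25
ee_pos: [0.5458, -0.291, 0.1751]
eef_rot: [0.447, 0.547, -0.446, 0.55]
ft_force: [0.5, -0.5, -0.1]
width: 0.0853
time: 8.55
ee_pos: [0.5461, -0.1907, 0.2454]
eef_rot: [0.447, 0.548, -0.444, 0.55]
ft_force: [0.9, -0.6, 0.2]
width: 0.0869
```

View pics/w8.png

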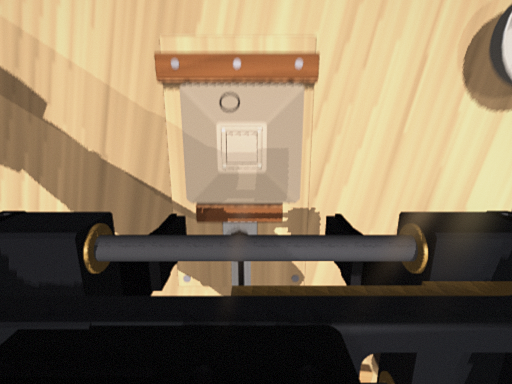

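View pics/s8.png

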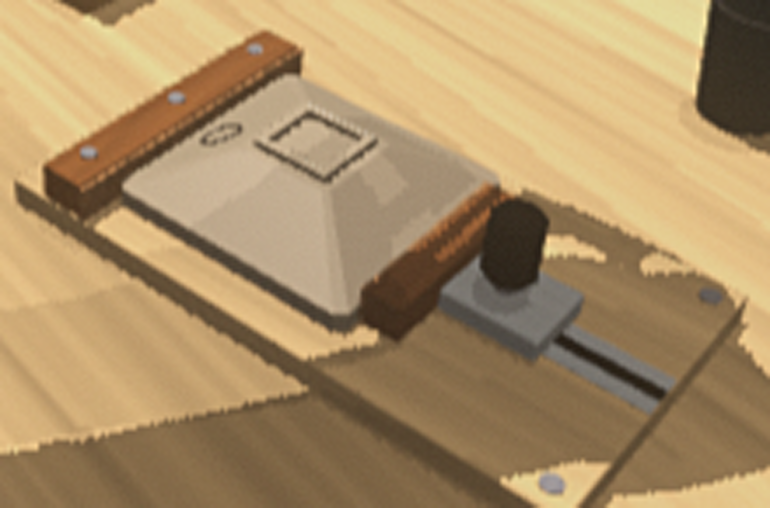

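The wrist view shows the ring at (230,102) and the dish squared between the jaw and the stop. I'll triangulate the ring from three views.

```bash
cat > ring.py <<'E'
from h import *
import json
np.set_printoptions(precision=4,suppress=True)
T=get_calibration('top');S=get_calibration('side');W=json.load(open('w8.json'))
ta=lambda x,y:(235+(x+.5)/5-.5,145+(y+.5)/5-.5); sa=lambda x,y:(210+(x+.5)/3.5-.5,185+(y+.5)/3.5-.5)
def dk(im,c,r,thr):
    g=cv2.cvtColor(im,cv2.COLOR_BGR2GRAY).astype(float);x0,y0=[int(round(v-r)) for v in c]
    p=g[y0:y0+2*r+1,x0:x0+2*r+1];
    m=(cv2.blur(p,(1,1))<np.median(p)-thr); ys,xs=np.nonzero(m)
    (cx,cy),ax,an=cv2.fitEllipse(np.c_[xs,ys].astype(np.float32)); return (cx+x0,cy+y0),ax,m.sum()
t=dk(cv2.imread('pics/t7.png'),(217,311),28,12); s=dk(cv2.imread('pics/s8.png'),(221,134),22,20); w=dk(cv2.imread('pics/w8.png'),(230,102),13,15)
print(t,s,w)
rt,rs,rw=ray(T,*ta(*t[0])),ray(S,*sa(*s[0])),ray(W,*w[0])
print(tri(rt,rs)); print(tri(rt,rw)); print(tri(rt,rs,rw))
# wrist bias check on stop screws
for u,v in ((175,64),(237,64),(299,64)): print(onz(W,u,v,.043))
E
python3 ring.py
```

```text
((217.0577220916748, 310.7806568145752), (37.99248504638672, 42.45456314086914), np.int64(945)) ((216.65781784057617, 128.0283203125), (30.438356399536133, 40.494224548339844), np.int64(663)) ((229.14948558807373, 101.84175491333008), (18.473350524902344, 19.381196975708008), np.int64(229))
(array([ 0.4944, -0.111 ,  0.0474]), [np.float64(0.0012297770427678757), np.float64(0.001229777042767837)])
(array([ 0.4961, -0.1123,  0.0342]), [np.float64(0.0003517923757384798), np.float64(0.00035179237573844434)])
(array([ 0.4956, -0.1113,  0.0466]), [np.float64(0.00046125239438072366), np.float64(0.002346592004644064), np.float64(0.002193613331634184)])
[ 0.4251 -0.0828  0.043 ]
[ 0.4984 -0.0674  0.043 ]
[ 0.5719 -0.0519  0.043 ]
```

```bash
cat >> ring.py <<'E'
print('--')
rs=ray(S,*sa(221.5,134))
for k in (tri(rt,rs),tri(rt,rs,rw)): print(k, k[0]@[-.203,.979,0], k[0]@[.979,.203,0])
print(onz(T,*ta(*t[0]),.043),onz(S,*sa(221.5,134),.043),onz(W,*w[0],.043))
E
python3 ring.py | sed -n '/--/,$p'
```

```text
--
(array([ 0.4957, -0.1121,  0.0431]), [np.float64(0.00012103289320107632), np.float64(0.000121032893200995)]) -0.21032005265501016 0.46249599991084095
(array([ 0.4962, -0.112 ,  0.0427]), [np.float64(0.0006621490401906294), np.float64(0.0003447927207311264), np.float64(0.0009032378927838516)]) -0.210417642220808 0.463066583221637
[ 0.4956 -0.112   0.043 ] [ 0.4959 -0.112   0.043 ] [ 0.4971 -0.1123  0.043 ]
```

```bash
python3 -m inch '[[[0,0.9,0,0,0,0,0],[0,0.9,0,0,0,0,0],[0,0.9,0,0,0,0,0]]]'
python3 -m inch '[[[0,0.9,0,0,0,0,0],[0,0.9,0,0,0,0,0],[0,0.9,0,0,0,0,0]]]'
python3 -m inch '[[[0.06,0.85,0,0,0,0,0],[0.06,0.85,0,0,0,0,0],[0.06,0.85,0,0,0,0,0],[0.06,0.85,0,0,0,0,0]]]'
python3 -c "
from h import *
import json
c=get_calibration('wrist');im=camera('wrist');cv2.imwrite('pics/w9.png',im[:,:,::-1])
json.dump({k:np.asarray(v).tolist() for k,v in c.items()},open('w9.json','w'))
"
```

```text
time: 8.95
ee_pos: [0.5451, -0.08, 0.2422]
eef_rot: [0.445, 0.551, -0.444, 0.549]
ft_force: [0.1, 0.3, 0.9]
width: 0.087
time: 9.25
ee_pos: [0.5445, 0.028, 0.2421]
eef_rot: [0.445, 0.551, -0.444, 0.549]
ft_force: [-0.3, -0.5, 0.1]
width: 0.0868
time: 9.65
ee_pos: [0.5521, 0.1242, 0.2422]
eef_rot: [0.445, 0.549, -0.446, 0.549]
ft_force: [0.3, -0.9, -0.6]
width: 0.0863
```

View pics/w9.png

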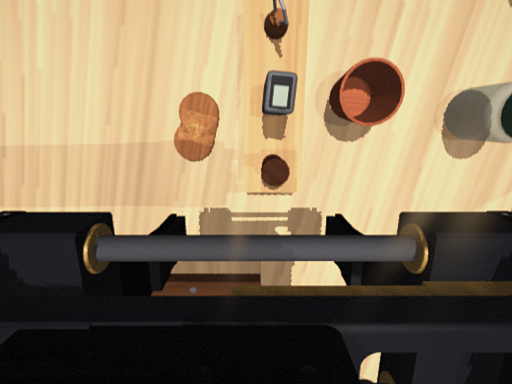

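```bash
python3 - <<'E'
from h import *
a=cv2.imread('pics/w9.png')[50:140,230:330]
cv2.imwrite('pics/w9z.png',cv2.resize(a,None,fx=6,fy=6,interpolation=2))
E
```

```text
(no output)
```

View pics/w9z.png

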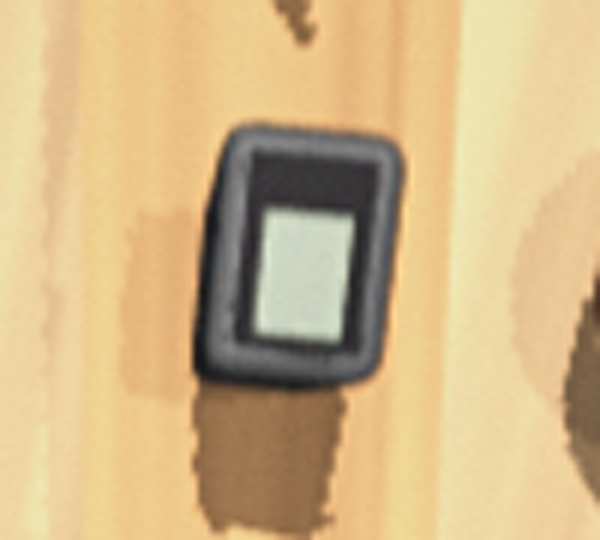

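```bash
python3 - <<'E'
from h import *
import json
np.set_printoptions(precision=4,suppress=True)
c=json.load(open('w9.json'))
f=lambda x,y:onz(c,230+(x+.5)/6-.5,50+(y+.5)/6-.5,.16)
P=[f(*p) for p in((252,155),(380,162),(362,352),(238,343))]
Q=[f(*p) for p in((230,125),(404,140),(378,380),(212,370))]
for X in(P,Q):
    X=np.array(X);print(X.mean(0));
    v=X[0]-X[3]+X[1]-X[2]; u=X[1]-X[0]+X[2]-X[3]
    print('y dir',np.degrees(np.arctan2(v[1],v[0]))-90,np.linalg.norm(v)/2,'x dir',np.degrees(np.arctan2(u[1],u[0])),np.linalg.norm(u)/2)
    w=np.array([-.203,.979,0])
s=read_state();M=R.from_quat(s['eef_rot']).as_matrix();print(s['ee_pos'],M, np.degrees(np.arctan2(M[1,1],M[0,1])))
T=get_calibration('top');a=onz(T,115+212.5/5-.5,130+272.5/5-.5,.16);print(a)
b=ray(c,230+(308.)/6-.5,50+(253)/6-.5);print(tri(b,ray(T,115+212.5/5-.5,130+272.5/5-.5)))
E
```

```text
[0.555  0.2143 0.16  ]
y dir 7.995759419258206 0.024782835863313653 x dir 8.340835509559788 0.017465800294503765
[0.5548 0.214  0.16  ]
y dir 7.60373919013054 0.031823027789928675 x dir 7.836562251537594 0.023584201010024692
[0.5523 0.1225 0.2425] [[-0.0005  0.9794  0.2019]
 [-0.0012  0.2019 -0.9794]
 [-1.     -0.0007  0.0011]] 11.647901501622274
[0.5522 0.2157 0.16  ]
(array([0.5529, 0.2139, 0.1679]), [np.float64(0.0014160610078439685), np.float64(0.0014160610078438756)])
```

The meter's top centre is at about (.5535,.2143), with a yaw of about 8°, so I turn the tool −3.7° and go above it.

```bash
python3 -m inch '[[[0.01,0.767,0,0,0,-0.0102,0],[0.01,0.767,0,0,0,-0.0102,0],[0.01,0.767,0,0,0,-0.0102,0],[0.01,0.767,0,0,0,-0.0102,0]]]'; python3 -m inch '[[[0,0,-0.35,0,0,0,0],[0,0,-0.5,0,0,0,0],[0,0,-0.5,0,0,0,0],[0,0,-0.5,0,0,0,0]]]'
python3 -c "
from h import *
s=read_state();M=R.from_quat(s['eef_rot']).as_matrix();print(s['ee_pos'],np.degrees(np.arctan2(M[1,1],M[0,1])))
a=camera('side')[80:210,140:300,::-1]
cv2.imwrite('pics/s9.png',cv2.resize(a,None,fx=4,fy=4,interpolation=2))
a=camera('top')[100:260,80:280,::-1]
cv2.imwrite('pics/t9.png',cv2.resize(a,None,fx=3,fy=3,interpolation=2))
"
```

```text
time: 10.1
ee_pos: [0.5537, 0.2146, 0.2427]
eef_rot: [0.464, 0.533, -0.464, 0.534]
ft_force: [0.4, -2.2, -0.3]
width: 0.0872
time: 10.5
ee_pos: [0.5541, 0.214, 0.1839]
eef_rot: [0.465, 0.533, -0.464, 0.533]
ft_force: [0.3, 0.0, 0.9]
width: 0.0868
[0.55407788 0.21397384 0.18390695] 7.869831144212403
```

View pics/s9.png

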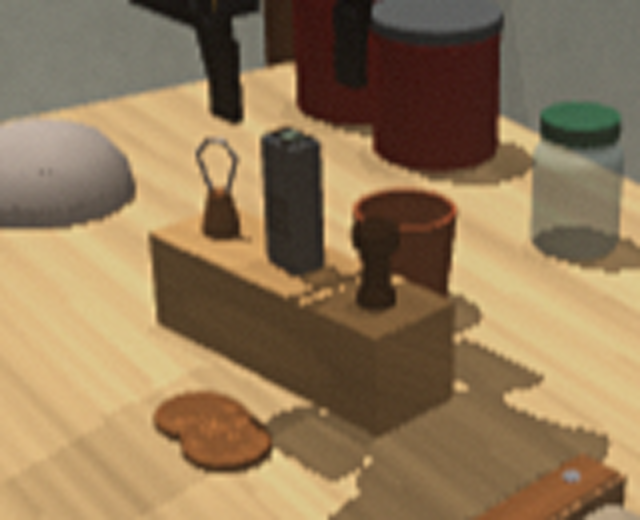

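```bash
python3 -m inch '[[[0,0,-0.35,0,0,0,0],[0,0,-0.69,0,0,0,0],[0,0,-0.69,0,0,0,0]]]'
python3 -m inch '[[[0,0,0,0,0,0,0.4],[0,0,0,0,0,0,0.8],[0,0,0,0,0,0,1],[0,0,0,0,0,0,1],[0,0,0,0,0,0,1],[0,0,0,0,0,0,1],[0,0,0,0,0,0,1],[0,0,0,0,0,0,1]]]' 30
python3 -m inch '[[[0,0,0,0,0,0,1],[0,0,0,0,0,0,1],[0,0,0,0,0,0,1]]]'
```

```text
time: 10.9
ee_pos: [0.5509, 0.2148, 0.0966]
eef_rot: [0.462, 0.535, -0.466, 0.533]
ft_force: [-0.9, -0.5, -0.6]
width: 0.0868
time: 11.7
ee_pos: [0.5532, 0.216, 0.1002]
eef_rot: [0.464, 0.534, -0.464, 0.534]
ft_force: [0.6, -0.4, 0.6]
width: 0.0309
time: 12.0
ee_pos: [0.5533, 0.2161, 0.1002]
eef_rot: [0.464, 0.534, -0.464, 0.534]
ft_force: [0.8, 0.4, -0.1]
width: 0.0258
```

```bash
python3 -m inch '[[[0,0,0.15,0,0,0,1],[0,0,0.35,0,0,0,1],[0,0,0.6,0,0,0,1],[0,0,0.85,0,0,0,1],[0,0,1,0,0,0,1]]]'
python3 -m inch '[[[0,0,0.35,0,0,0,1],[0,0,0.5,0,0,0,1],[0,0,0.5,0,0,0,1]]]'
python3 -c "
from h import *
a=camera('side')[:,:,::-1]; cv2.imwrite('pics/s10full.png',a)
cv2.imwrite('pics/s10.png',cv2.resize(a[0:200,100:320],None,fx=3,fy=3,interpolation=2))
"
```

```text
time: 12.5
ee_pos: [0.5538, 0.216, 0.2224]
eef_rot: [0.464, 0.533, -0.463, 0.534]
ft_force: [0.4, 0.6, -1.4]
width: 0.026
time: 12.8
ee_pos: [0.5544, 0.2162, 0.2829]
eef_rot: [0.465, 0.533, -0.462, 0.534]
ft_force: [0.4, 0.1, -1.8]
width: 0.0263
```

View pics/s10.png

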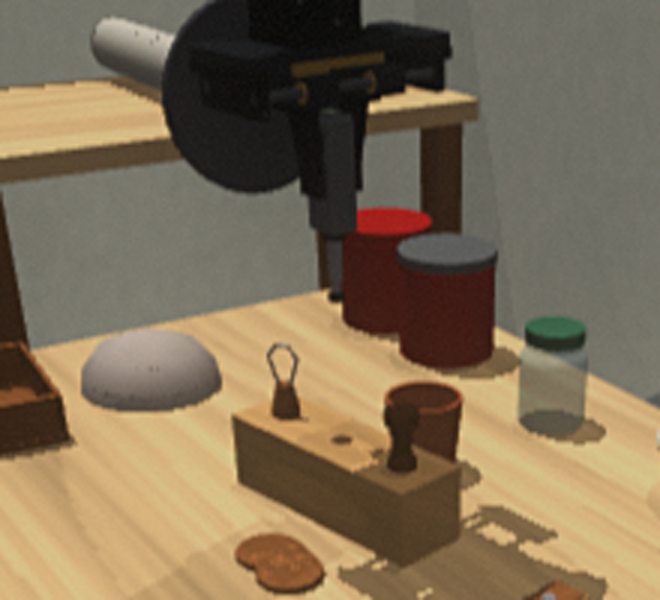

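The meter is out of its hole, hanging straight, and its foot is at side pixel (212,98). I'll compare that with the prediction.

```bash
python3 - <<'E'
from h import *
np.set_printoptions(precision=4,suppress=True)
S=get_calibration('side');s=read_state();M=R.from_quat(s['eef_rot']).as_matrix();p=s['ee_pos'];print(p,M)
print(proj(S,p+M[:,0]*.0882), proj(S,p+M[:,0]*.0432),proj(S,p-M[:,0]*.06))
a=cv2.imread('pics/s10full.png')[30:105,185:245]
cv2.imwrite('pics/s10z.png',cv2.resize(a,None,fx=8,fy=8,interpolation=2))
E
```

```text
[0.5536 0.2161 0.2807] [[ 0.0014  0.9902  0.1396]
 [ 0.0009  0.1396 -0.9902]
 [-1.      0.0015 -0.0007]]
[212.2463 101.1129] [211.4553  83.1265] [209.4901  38.4357]
```

View pics/s10z.png

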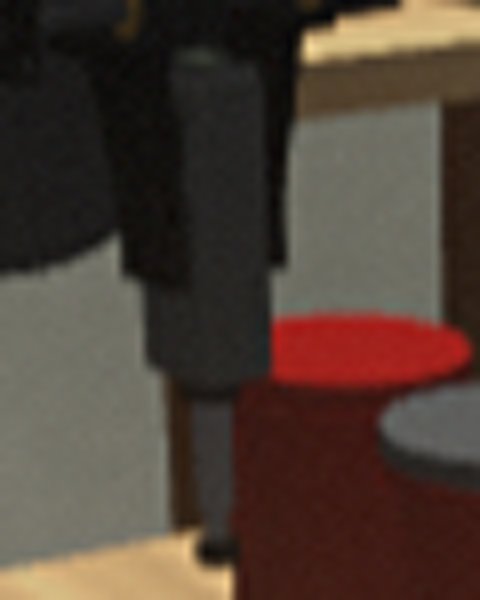

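```bash
cat > tgt.py <<'E'
from h import *
import sys
np.set_printoptions(precision=4,suppress=True)
yo=np.array([-.203,.979,0]);yo/=np.linalg.norm(yo);xo=np.array([yo[1],-yo[0],0])
n=np.array([0,0,np.cos(np.radians(28))])+yo*np.sin(np.radians(28))
D=np.c_[-n,xo,np.cross(-n,xo)]
p0=np.array([.496,-.112,.043])
def report(st,L=.0882):
    s=read_state();M=R.from_quat(s['eef_rot']).as_matrix()
    t=p0+n*(L+st);rv=R.from_matrix(D@M.T).as_rotvec()
    d=t-s['ee_pos'];print('t',round(s['time'],2),'ee',s['ee_pos'],'d mm',d*1e3,'share',d/.12,'turn',rv/2/np.pi,'deg',np.degrees(rv))
    print('err along x,y\',n mm',np.array([d@xo,d@np.cross(n,xo),d@n])*1e3,'F',s['ft_force'],'Fn',s['ft_force']@n,'T',s['torque'])
if __name__=='__main__': report(float(sys.argv[1]))
E
python3 -m inch '[[[-0.3,-0.9,0,0,0,0,1],[-0.3,-0.9,0,0,0,0,1],[-0.3,-0.9,0,0,0,0,1]]]'
python3 -m inch '[[[-0.2,-0.9,0,0,0,0,1],[-0.2,-0.9,0,0,0,0,1],[-0.2,-0.9,0,0,0,0,1]]]'
python3 tgt.py .04
```

```text
time: 13.15
ee_pos: [0.5158, 0.1022, 0.2788]
eef_rot: [0.464, 0.533, -0.466, 0.532]
ft_force: [0.1, -0.4, -1.6]
width: 0.0259
time: 13.45
ee_pos: [0.4916, -0.0059, 0.2791]
eef_rot: [0.465, 0.532, -0.466, 0.532]
ft_force: [0.3, 0.5, 0.1]
width: 0.0257
t 13.45 ee [ 0.4916 -0.0059  0.2791] d mm [  -7.8432  -47.1247 -122.891 ] share [-0.0654 -0.3927 -1.0241] turn [-0.0766 -0.0133  0.0112] deg [-27.5656  -4.7867   4.037 ]
err along x,y',n mm [ -17.2478   18.3579 -129.4216] F [0.3282 0.4526 0.1254] Fn 0.28747513968783894 T [-0.1057 -0.0261 -0.0413]
```

```bash
python3 -m inch '[[[-0.065,-0.39,-0.4,-0.0766,-0.0133,0.0112,1],[-0.065,-0.39,-0.4,-0.0766,-0.0133,0.0112,1],[-0.065,-0.39,-0.4,-0.0766,-0.0133,0.0112,1],[-0.065,-0.39,-0.4,-0.0766,-0.0133,0.0112,1],[-0.065,-0.39,-0.4,-0.0766,-0.0133,0.0112,1]]]'
python3 tgt.py .04
```

```text
time: 13.95
ee_pos: [0.4845, -0.0449, 0.2301]
eef_rot: [0.321, 0.403, -0.539, 0.667]
ft_force: [-0.5, 0.7, -1.8]
width: 0.0258
t 13.95 ee [ 0.4845 -0.0449  0.2301] d mm [ -0.6914  -8.197  -73.9553] share [-0.0058 -0.0683 -0.6163] turn [ 0.0003 -0.0009 -0.0018] deg [ 0.1185 -0.3085 -0.6645]
err along x,y',n mm [ -2.3413  27.7571 -69.0008] F [-0.4677  0.7081 -1.8139] Fn -1.2314596467484051 T [ 0.615   0.1408 -0.0252]
```

```bash
python3 -m inch '[[[-0.005,-0.05,-0.3,0,0,0,1],[-0.005,-0.05,-0.6,0,0,0,1],[-0.005,-0.05,-0.6,0,0,0,1],[-0.005,-0.05,-0.6,0,0,0,1]]]'
python3 tgt.py .04; python3 -c "
from h import *
import json
c=get_calibration('wrist');im=camera('wrist');cv2.imwrite('pics/w11.png',im[:,:,::-1])
json.dump({k:np.asarray(v).tolist() for k,v in c.items()},open('w11.json','w'))
a=camera('side')[:,:,::-1]; cv2.imwrite('pics/s11full.png',a)
cv2.imwrite('pics/s11.png',cv2.resize(a[110:290,190:410],None,fx=3.5,fy=3.3,interpolation=2))
"
```

```text
time: 14.35
ee_pos: [0.4848, -0.0534, 0.1607]
eef_rot: [0.323, 0.401, -0.54, 0.666]
ft_force: [-0.5, -0.0, -0.9]
width: 0.0257
t 14.35 ee [ 0.4848 -0.0534  0.1607] d mm [-1.0371  0.3763 -4.5415] share [-0.0086  0.0031 -0.0378] turn [ 0.     -0.0004 -0.0009] deg [ 0.0102 -0.1606 -0.3266]
err along x,y',n mm [-0.9391  2.6434 -3.738 ] F [-0.533  -0.0389 -0.8832] Fn -0.7469056735840217 T [ 0.5881  0.1626 -0.0252]
```

View pics/s11.png

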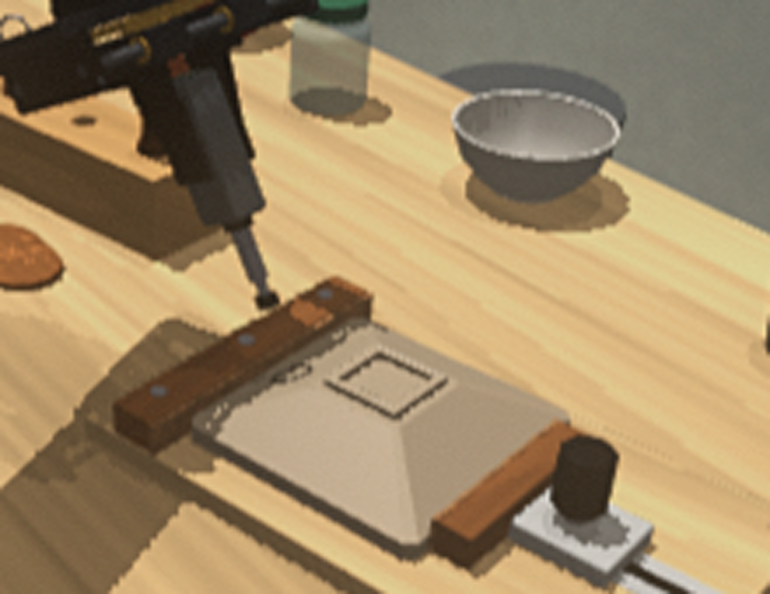

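View pics/w11.png

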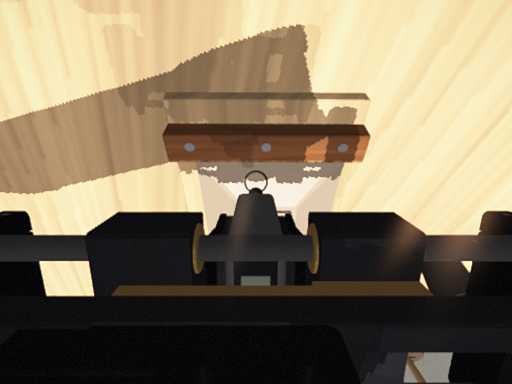

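```bash
python3 - <<'E'
from tgt import *
import json
S=get_calibration('side');W=json.load(open('w11.json'));s=read_state();M=R.from_quat(s['eef_rot']).as_matrix();p=s['ee_pos']
f=p+M[:,0]*.0882
print('ee',p,'foot pred',f,'side',proj(S,f),'wrist',proj(W,f),'neck top side',proj(S,p+M[:,0]*.0402))
print('spot side',proj(S,p0),'wrist',proj(W,p0),'screw2 wrist',proj(W,[.4963,-.0668,.043]))
a=cv2.imread('pics/s11full.png')[125:240,235:325]
cv2.imwrite('pics/s11z.png',cv2.resize(a,None,fx=5,fy=5,interpolation=2))
a=cv2.imread('pics/w11.png')[150:270,200:320]
cv2.imwrite('pics/w11z.png',cv2.resize(a,None,fx=5,fy=5,interpolation=2))
E
```

```text
ee [ 0.4859 -0.0528  0.1618] foot pred [ 0.4945 -0.0932  0.0839] side [267.4315 202.2334] wrist [256.754  193.3232] neck top side [259.5183 180.236 ]
spot side [272.9845 222.9184] wrist [254.3414 180.0912] screw2 wrist [264.2446 145.4332]
```

View pics/s11z.png

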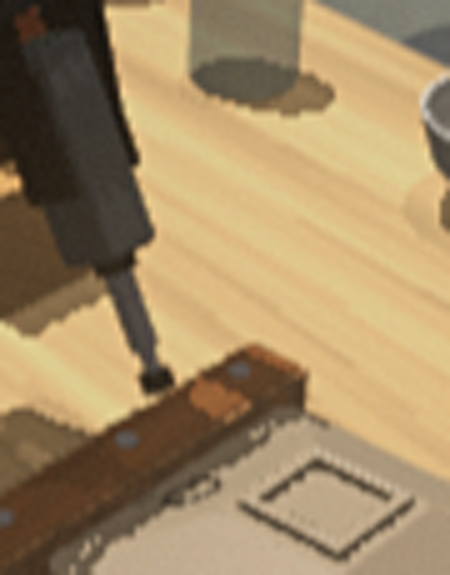

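View pics/w11z.png

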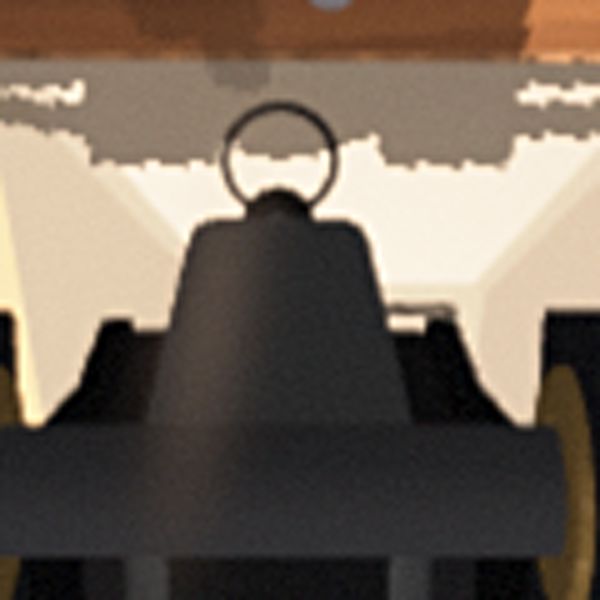

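```bash
python3 - <<'E'
from tgt import *
import json
S=get_calibration('side');W=json.load(open('w11.json'));s=read_state();M=R.from_quat(s['eef_rot']).as_matrix();p=s['ee_pos']
f=p+M[:,0]*.0882; yp=np.cross(n,xo)
for nm,d in (('xo',xo),('ys',yp),('n',n)): print(nm,(proj(S,f+d*.001)-proj(S,f)),(proj(W,f+d*.001)-proj(W,f)))
E
```

```text
xo [ 0.3255 -0.1971] [1.0824 0.0065]
ys [-0.3354  0.0274] [ 0.0082 -1.0463]
n [-0.1623 -0.4536] [0.0056 0.2824]
```

```bash
python3 -m inch '[[[0.013,-0.063,-0.136,0,0,0,1],[0.026,-0.126,-0.272,0,0,0,1],[0.026,-0.126,-0.272,0,0,0,1],[0.026,-0.126,-0.272,0,0,0,1]]]'
python3 tgt.py .009; python3 -c "
from h import *
import json
c=get_calibration('wrist');im=camera('wrist');cv2.imwrite('pics/w12.png',im[:,:,::-1])
a=camera('side')[:,:,::-1]; cv2.imwrite('pics/s12full.png',a)
cv2.imwrite('pics/s12z.png',cv2.resize(a[155:260,230:340],None,fx=5,fy=5,interpolation=2))
cv2.imwrite('pics/w12z.png',cv2.resize(im[130:240,200:320,::-1],None,fx=5,fy=5,interpolation=2))
"
```

```text
time: 14.85
ee_pos: [0.4886, -0.0677, 0.1288]
eef_rot: [0.324, 0.401, -0.539, 0.666]
ft_force: [-0.1, 0.8, -0.7]
width: 0.0256
t 14.85 ee [ 0.4886 -0.0677  0.1288] d mm [-1.8756  0.3337  0.0054] share [-0.0156  0.0028  0.    ] turn [-0.0001 -0.0001 -0.0011] deg [-0.0301 -0.0368 -0.3843]
err along x,y',n mm [-1.7688  0.6222  0.3369] F [-0.0633  0.8168 -0.7471] Fn -0.27815220419432357 T [0.6071 0.1989 0.0008]
```

View pics/s12z.png

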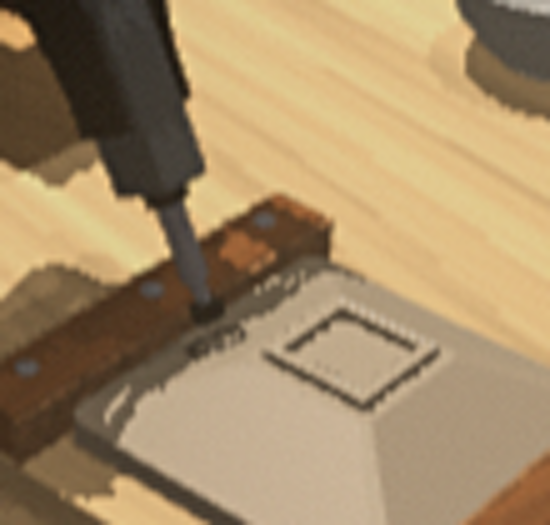

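View pics/w12z.png

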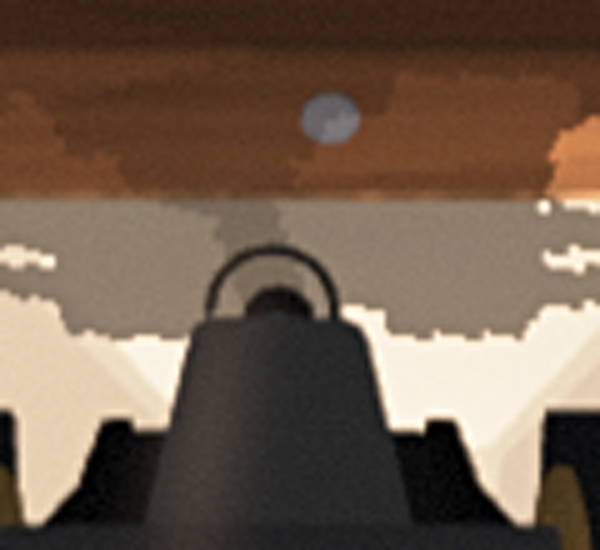

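```bash
cat > avg.py <<'E'
import sys,re,numpy as np
from tgt import *
t=sys.stdin.read();F=np.array([eval(m) for m in re.findall(r'ft_force: (\[.*?\])',t)]);P=np.array([eval(m) for m in re.findall(r'ee_pos: (\[.*?\])',t)])
f=F@n;print('N',len(f),'Fn',f.mean(),'+-',f.std()/max(1,len(f)-1)**.5,'F',F.mean(0),'P',P[-1],'standoff mm',((P-p0)@n*1e3-88.2))
E
python3 -m inch '[[[0,-0.016,-0.03,0,0,0,1],[0,-0.032,-0.059,0,0,0,1]]]'
(python3 -m inch '[[[0,0,0,0,0,0,1]]]'; python3 -m inch '[[[0,0,0,0,0,0,1]]]';python3 -m inch '[[[0,0,0,0,0,0,1]]]';python3 -m inch '[[[0,0,0,0,0,0,1]]]';python3 -m inch '[[[0,0,0,0,0,0,1]]]';python3 -m inch '[[[0,0,0,0,0,0,1]]]')|python3 avg.py
python3 tgt.py 0
python3 -c "
from h import *
im=camera('wrist')
a=camera('side')[:,:,::-1]; cv2.imwrite('pics/s13full.png',a)
cv2.imwrite('pics/s13z.png',cv2.resize(a[175:245,240:310],None,fx=8,fy=8,interpolation=2))
cv2.imwrite('pics/w13z.png',cv2.resize(im[130:240,200:320,::-1],None,fx=5,fy=5,interpolation=2))
"
```

```text
time: 15.15
ee_pos: [0.4884, -0.0715, 0.1207]
eef_rot: [0.323, 0.401, -0.539, 0.667]
ft_force: [-0.3, -1.2, -1.9]
width: 0.0259
N 6 Fn -1.2144004415344178 +- 0.1618147741790255 F [-0.1667 -0.0833 -1.35  ] P [ 0.488  -0.0717  0.1205] standoff mm [-0.8211 -0.6081 -0.4834 -0.4834 -0.4834 -0.4834]
t 15.75 ee [ 0.488  -0.0717  0.1205] d mm [-0.4197  0.2869  0.4047] share [-0.0035  0.0024  0.0034] turn [ 0.     -0.0003 -0.0011] deg [ 0.0051 -0.1076 -0.4034]
err along x,y',n mm [-0.3527  0.1333  0.5292] F [ 0.0507 -0.3015 -2.0252] Fn -1.931551639313327 T [0.6143 0.1865 0.0294]
```

View pics/s13z.png

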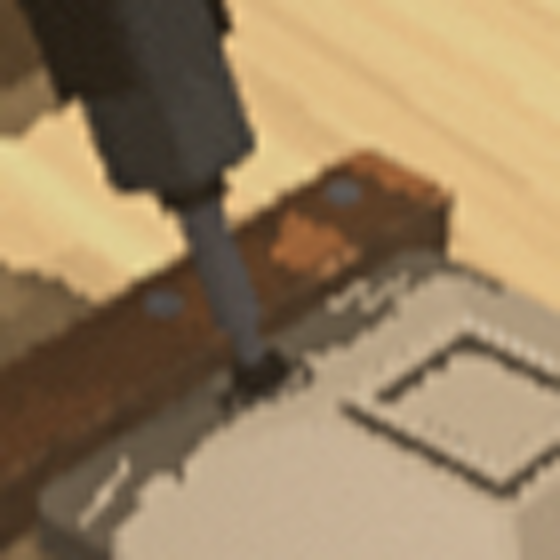

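View pics/w13z.png

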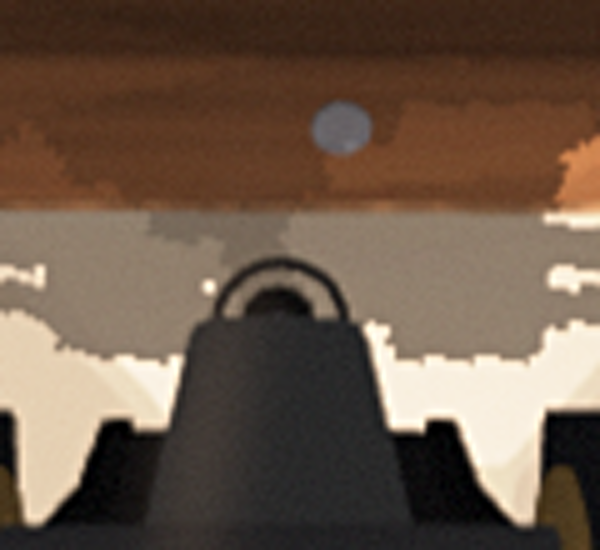

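The foot is concentric with the ring, with about a 5 mm margin all round, and isn't touching yet. I'll press in small steps along the normal and average the force.

```bash

(python3 -m inch '[[[0.002,-0.0075,-0.0148,0,0,0,1],[0.002,-0.0075,-0.0148,0,0,0,1],[0.002,-0.0075,-0.0148,0,0,0,1]]]'; python3 -m inch '[[[0,0,0,0,0,0,1]]]';python3 -m inch '[[[0,0,0,0,0,0,1]]]';python3 -m inch '[[[0,0,0,0,0,0,1]]]';python3 -m inch '[[[0,0,0,0,0,0,1]]]';python3 -m inch '[[[0,0,0,0,0,0,1]]]')|python3 avg.py
(python3 -m inch '[[[0.002,-0.0075,-0.0148,0,0,0,1],[0.002,-0.0075,-0.0148,0,0,0,1],[0.002,-0.0075,-0.0148,0,0,0,1]]]'; python3 -m inch '[[[0,0,0,0,0,0,1]]]';python3 -m inch '[[[0,0,0,0,0,0,1]]]';python3 -m inch '[[[0,0,0,0,0,0,1]]]';python3 -m inch '[[[0,0,0,0,0,0,1]]]';python3 -m inch '[[[0,0,0,0,0,0,1]]]')|python3 avg.py
```

```text
N 6 Fn -0.05508273882843485 +- 0.16754712412310405 F [ 0.2     0.85   -0.4833] P [ 0.4883 -0.0726  0.1187] standoff mm [-2.515 -2.515 -2.515 -2.515 -2.515 -2.515]
N 6 Fn 0.5354678362005397 +- 0.10376198973776925 F [0.     0.7167 0.2333] P [ 0.4885 -0.0735  0.1169] standoff mm [-4.5831 -4.5371 -4.5371 -4.5371 -4.5371 -4.5371]
```

```bash

(python3 -m inch '[[[0.001,-0.0042,-0.0081,0,0,0,1],[0.001,-0.0042,-0.0081,0,0,0,1],[0.001,-0.0042,-0.0081,0,0,0,1]]]'; python3 -m inch '[[[0,0,0,0,0,0,1]]]';python3 -m inch '[[[0,0,0,0,0,0,1]]]';python3 -m inch '[[[0,0,0,0,0,0,1]]]';python3 -m inch '[[[0,0,0,0,0,0,1]]]';python3 -m inch '[[[0,0,0,0,0,0,1]]]';python3 -m inch '[[[0,0,0,0,0,0,1]]]';python3 -m inch '[[[0,0,0,0,0,0,1]]]';python3 -m inch '[[[0,0,0,0,0,0,1]]]')|python3 avg.py
python3 tgt.py -.0055
python3 -c "
from h import *
im=camera('wrist')
a=camera('side')[:,:,::-1]; cv2.imwrite('pics/s14full.png',a)
cv2.imwrite('pics/s14z.png',cv2.resize(a[175:245,240:310],None,fx=8,fy=8,interpolation=2))
cv2.imwrite('pics/w14z.png',cv2.resize(im[130:240,200:320,::-1],None,fx=5,fy=5,interpolation=2))
b=camera('top')[:,:,::-1];cv2.imwrite('pics/t14.png',b)
"
```

```text
N 9 Fn 0.2633236655794289 +- 0.1317621339825829 F [ 0.1889  0.6333 -0.0111] P [ 0.4886 -0.074   0.1159] standoff mm [-5.6594 -5.6594 -5.6594 -5.5711 -5.6594 -5.7054 -5.6594 -5.6594 -5.6594]
t 18.55 ee [ 0.4886 -0.074   0.1159] d mm [-0.485   0.0459  0.0872] share [-0.004   0.0004  0.0007] turn [ 0.     -0.0003 -0.0011] deg [ 0.0022 -0.1087 -0.4027]
err along x,y',n mm [-0.4655  0.0857  0.1443] F [0.9843 1.2428 0.5437] Fn 0.9575670392731793 T [0.6326 0.1217 0.0297]
```

View pics/s14z.png

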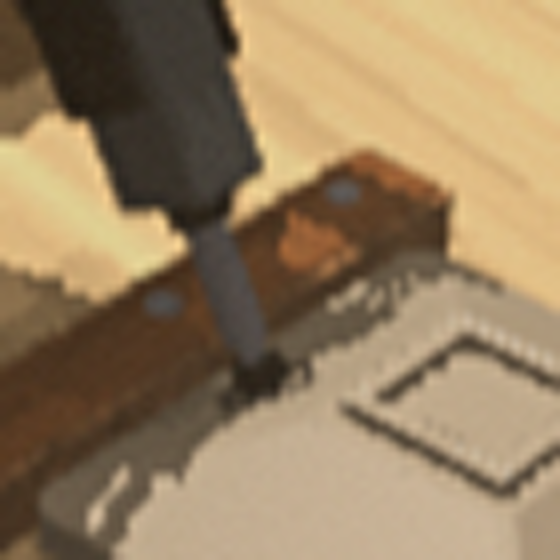

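View pics/w14z.png

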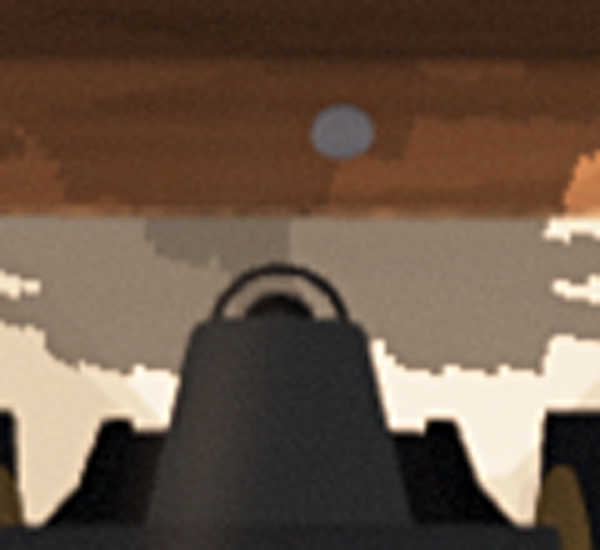

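View pics/s14full.png

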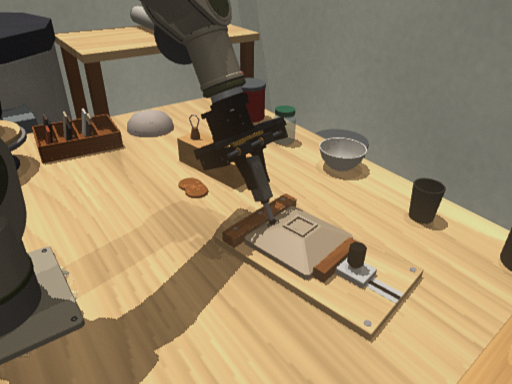

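```bash

(python3 -m inch '[[[0,0,0,0,0,0,1]]]'; python3 -m inch '[[[0,0,0,0,0,0,1]]]';python3 -m inch '[[[0,0,0,0,0,0,1]]]';python3 -m inch '[[[0,0,0,0,0,0,1]]]';python3 -m inch '[[[0,0,0,0,0,0,1]]]';python3 -m inch '[[[0,0,0,0,0,0,1]]]';python3 -m inch '[[[0,0,0,0,0,0,1]]]';python3 -m inch '[[[0,0,0,0,0,0,1]]]';python3 -m inch '[[[0,0,0,0,0,0,1]]]';python3 -m inch '[[[0,0,0,0,0,0,1]]]';python3 -m inch '[[[0,0,0,0,0,0,1]]]';python3 -m inch '[[[0,0,0,0,0,0,1]]]';python3 -m inch '[[[0,0,0,0,0,0,1]]]';python3 -m inch '[[[0,0,0,0,0,0,1]]]';python3 -m inch '[[[0,0,0,0,0,0,1]]]';python3 -m inch '[[[0,0,0,0,0,0,1]]]')|python3 avg.py
python3 - <<'E'
import cv2,numpy as np
a=cv2.cvtColor(cv2.imread('pics/s13full.png'),6).astype(np.float32);b=cv2.cvtColor(cv2.imread('pics/s14full.png'),6).astype(np.float32)
print('handle',cv2.phaseCorrelate(a[178:200,248:272].copy(),b[178:200,248:272].copy()))
t=a[186:206,250:276];r=cv2.matchTemplate(b[180:215,246:284],t,cv2.TM_CCOEFF_NORMED);print(cv2.minMaxLoc(r),r.shape)
E
```

```text
N 16 Fn 0.6608707661913344 +- 0.12630326192545924 F [0.4813 1.0813 0.2375] P [ 0.4886 -0.074   0.1159] standoff mm [-5.6594 -5.6594 -5.6594 -5.6594 -5.6594 -5.6594 -5.6594 -5.6594 -5.6594
 -5.6594 -5.6594 -5.6594 -5.6594 -5.6594 -5.5711 -5.6594]
handle ((1.0839190412281958, 0.2989317523679471), 0.7428850366009606)
(-0.13881856203079224, 0.9204678535461426, (0, 15), (5, 8)) (16, 13)
```

```bash

(python3 -m inch '[[[0,-0.0015,-0.003,0,0,0,1],[0,-0.0015,-0.003,0,0,0,1],[0,-0.0015,-0.003,0,0,0,1]]]'; python3 -m inch '[[[0,0,0,0,0,0,1]]]';python3 -m inch '[[[0,0,0,0,0,0,1]]]';python3 -m inch '[[[0,0,0,0,0,0,1]]]';python3 -m inch '[[[0,0,0,0,0,0,1]]]';python3 -m inch '[[[0,0,0,0,0,0,1]]]';python3 -m inch '[[[0,0,0,0,0,0,1]]]';python3 -m inch '[[[0,0,0,0,0,0,1]]]';python3 -m inch '[[[0,0,0,0,0,0,1]]]';python3 -m inch '[[[0,0,0,0,0,0,1]]]';python3 -m inch '[[[0,0,0,0,0,0,1]]]';python3 -m inch '[[[0,0,0,0,0,0,1]]]';python3 -m inch '[[[0,0,0,0,0,0,1]]]')|python3 avg.py
python3 tgt.py -.006
python3 -c "
from h import *
a=camera('side')[:,:,::-1]
cv2.imwrite('pics/s15.png',cv2.resize(a[110:290,190:410],None,fx=3.5,fy=3.3,interpolation=2))"
```

```text
N 13 Fn 0.8778293469334986 +- 0.1031975569680284 F [0.4615 1.0154 0.5154] P [ 0.4886 -0.0742  0.1156] standoff mm [-6.0162 -6.0162 -6.0162 -6.0162 -6.0162 -6.0162 -6.0162 -6.0622 -6.0162
 -6.0162 -6.0162 -6.0162 -6.0162]
t 21.8 ee [ 0.4886 -0.0742  0.1156] d mm [-0.4576  0.0059 -0.002 ] share [-0.0038  0.     -0.    ] turn [ 0.     -0.0003 -0.0011] deg [ 0.0023 -0.1057 -0.4035]
err along x,y',n mm [-0.4468  0.088   0.0445] F [0.2671 1.1539 0.3948] Fn 0.8535178756636012 T [ 0.6127 -0.081   0.1443]
```

View pics/s15.png

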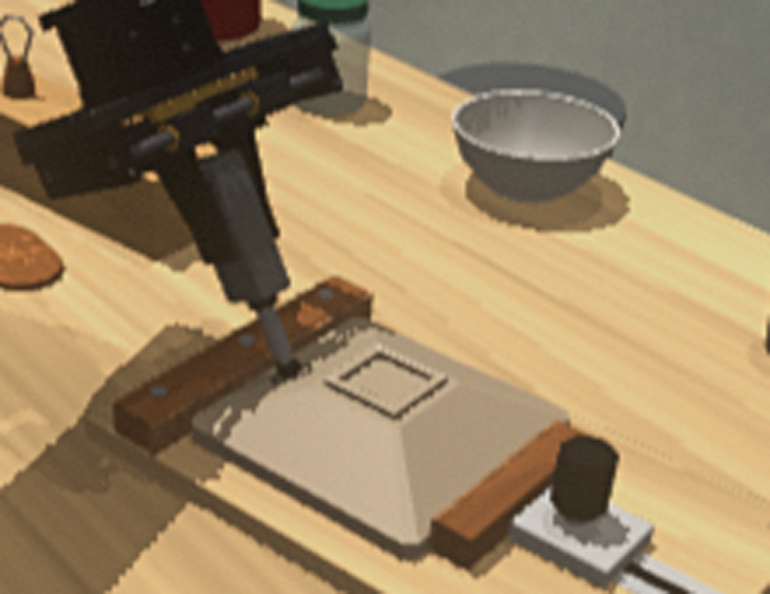

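View pics/t14.png

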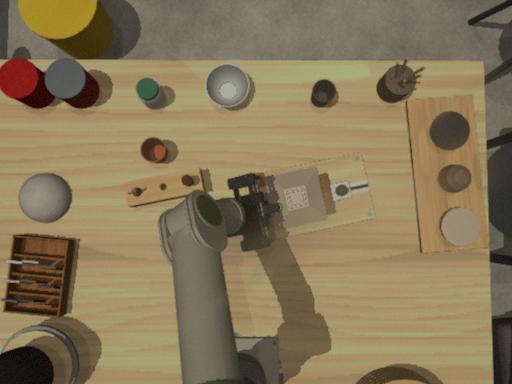

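The last views show the dish snug between jaw and stop, the foot inside the ring, and the other tools where they were. The net spring force is about 2.1 N, which is roughly half-way, so I'm handing in.

```bash
python3 -c "
from bench import *
print(close_job())"
```

```text
the job is handed in; nothing more can be done
None
```

I closed the jaw on the dish, drew the meter out, and handed the job in at about 22 s with its foot still pressed on the ring.

- **Jaw:** I slid it by the knob until the dish met the stop, where the push rose to about 17 N with no more travel. I eased off and let go; the dish stayed snug in the later views.
- **Position:** the close wrist views show the foot within about 1 mm of the ring's centre.
- **Squareness:** the tool is within about 0.4° of square to the dish's side, if the meter sits straight in the grip. I only saw that in the pictures and didn't measure it.
- **Pressing depth:** the averaged force along the meter is about 2.1 N, taking off the meter's weight, which puts the foot about 5.5 mm in. Arm travel suggests 4.5 to 5.5 mm. The force readings are noisy: two averages at the same depth came out as 0.26 N and 0.66 N.
- **Other differences:** the camera views disagreed with each other by 1 to 2 mm, so I set the final sideways position from the wrist view.
- **Everything else:** the cup, rib, loop tool and stamp looked unmoved in the last top and side pictures, though I compared them only by eye.

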